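# Load the locked-out shaker with stoppered reagent bottles

### The job

Before anything goes onto the shaker, push its red mushroom stop button right down so that it stays down. Then stand every reagent bottle on the bench upright in the shaker pocket of its own colour and press its stopper down until it is fully home. Only when all are loaded and stoppered, twist the stop button clockwise until it is fully up again; leave the tube rack, mouse and sharps bin where they are.

Things in the scene. Friction and masses are not known exactly. Their poses are not given: they have to be found in the camera images.
- stop_press (a joint): Travel of the red mushroom stop button in m: 0 = fully up, 0.006 = fully down. It stays where it is left (a detent); pushing it down takes about 6 N. It can be pushed down only while joint stop_turn is near 0.
- stop_turn (a joint): Rotation of the mushroom head in rad: 0 as at the start, growing CLOCKWISE seen from above to 1.03 at its end stop; light friction, stays where left. Once the button is down, turning it clockwise cams the head up 6 mm per rad (it rises 6 mm as it turns), so at 1.0 rad the button is fully up again. Pinch the head from above to turn it, best rising with it.
- stop_top (a point): Centre of the top face of the red mushroom head: a disc 40 mm in diameter and 18 mm thick, white stripe on top, on a 18 mm black stem. With the button up the head's top is 70 mm and its underside 52 mm above the bench; 6 mm less when it is down.
- stop_pod: Yellow housing of the stop button, fixed to the bench, 80 x 80 mm and 40 mm high. Origin at the centre of its underside, z up; the button is at its centre.
- shaker: Orbital shaker, cream with an aluminium platform, 220 x 220 mm, platform top 50 mm above the bench, standing still, fixed. Origin at the centre of its underside. On the platform are four coloured square pockets in a 2 x 2 grid, centres 95 mm apart, walls parallel to the shaker's x and y.
- pocket_yellow (a point): Centre of the floor of the yellow pocket: square, 54 x 54 mm inside, walls 3 mm thick, rim 14 mm above this floor; the floor is 53 mm above the bench.
- pocket_blue (a point): Centre of the floor of the blue pocket: square, 54 x 54 mm inside, walls 3 mm thick, rim 14 mm above this floor; the floor is 53 mm above the bench.
- pocket_green (a point): Centre of the floor of the green pocket: square, 54 x 54 mm inside, walls 3 mm thick, rim 14 mm above this floor; the floor is 53 mm above the bench.
- pocket_purple (a point): Centre of the floor of the purple pocket: square, 54 x 54 mm inside, walls 3 mm thick, rim 14 mm above this floor; the floor is 53 mm above the bench.
- bottle_yellow: Round white reagent bottle with a yellow band and a yellow stopper, 46 mm in diameter, its body 55 mm high without the stopper, 180 g (+-30 %), bottom-heavy. Origin at the centre of its underside, z up along its axis. May be absent (None).
- cap_yellow (a joint): How far the yellow push-in stopper has been pushed down, in m: 0 = 8 mm proud of the bottle (dark plug showing under it), 0.008 = fully home, its cap sitting on the bottle. It stays where it is left and takes about 6 N to push. None if the bottle is absent.
- captop_yellow (a point): Centre of the top of the yellow stopper, whose cap is a disc 36 mm in diameter and 14 mm thick. Fully home this is 69 mm above the bottle's underside, 77 mm at its most proud.
- bottle_blue: Round white reagent bottle with a blue band and a blue stopper, 46 mm in diameter, its body 55 mm high without the stopper, 180 g (+-30 %), bottom-heavy. Origin at the centre of its underside, z up along its axis. May be absent (None).
- cap_blue (a joint): How far the blue push-in stopper has been pushed down, in m: 0 = 8 mm proud of the bottle (dark plug showing under it), 0.008 = fully home, its cap sitting on the bottle. It stays where it is left and takes about 6 N to push. None if the bottle is absent.
- captop_blue (a point): Centre of the top of the blue stopper, whose cap is a disc 36 mm in diameter and 14 mm thick. Fully home this is 69 mm above the bottle's underside, 77 mm at its most proud.
- bottle_green: Round white reagent bottle with a green band and a green stopper, 46 mm in diameter, its body 55 mm high without the stopper, 180 g (+-30 %), bottom-heavy. Origin at the centre of its underside, z up along its axis. May be absent (None).
- cap_green (a joint): How far the green push-in stopper has been pushed down, in m: 0 = 8 mm proud of the bottle (dark plug showing under it), 0.008 = fully home, its cap sitting on the bottle. It stays where it is left and takes about 6 N to push. None if the bottle is absent.
- captop_green (a point): Centre of the top of the green stopper, whose cap is a disc 36 mm in diameter and 14 mm thick. Fully home this is 69 mm above the bottle's underside, 77 mm at its most proud.
- bottle_purple: Round white reagent bottle with a purple band and a purple stopper, 46 mm in diameter, its body 55 mm high without the stopper, 180 g (+-30 %), bottom-heavy. Origin at the centre of its underside, z up along its axis. May be absent (None).
- cap_purple (a joint): How far the purple push-in stopper has been pushed down, in m: 0 = 8 mm proud of the bottle (dark plug showing under it), 0.008 = fully home, its cap sitting on the bottle. It stays where it is left and takes about 6 N to push. None if the bottle is absent.
- captop_purple (a point): Centre of the top of the purple stopper, whose cap is a disc 36 mm in diameter and 14 mm thick. Fully home this is 69 mm above the bottle's underside, 77 mm at its most proud.
- tube_rack: Bystander: loose cream tube rack 32 x 200 mm, 86 mm high with its purple-capped tubes; origin at the centre of its underside.
- mouse: Bystander: cream computer mouse 100 x 58 mm, 33 mm high; origin at the centre of its underside.
- sharps_bin: Bystander: yellow sharps bin with a red lid, 114 mm in diameter, 148 mm high; origin at the centre of its underside.

How it is judged:
By the outcome, as a careful person would: the job done as asked, in the order asked, and still so for the second after the job is handed in, with the robot touching nothing.
Of bottle_yellow, bottle_blue, bottle_green, bottle_purple only 3 to 4 are there at a start; the rules pass over those that are not, and their reading is None.
At some moment in a run one of bottle_yellow, bottle_blue, bottle_green, bottle_purple may be knocked a few centimetres aside while the robot is not near it.
Once in a run the grip may slacken for a moment while it holds something.
It also fails if it takes over 210 s, if anything falls off the work surface, if the arm or the gripper's body presses on something with over 40 N, if the wrist force passes 120 N, or if a joint passes its speed limit or range.

### The arm

A 6-joint arm with a two-finger parallel gripper is mounted at the origin on the work surface. World frame = base frame: x ahead of the robot, y to its left, z up, the work surface at z = 0. Lengths are in m, angles in degrees, forces in N, time in s.
With the tool pointing down it reaches from about 0.3 to 0.75 m from the base axis. Payload 8.5 kg.
Tool frame: the origin (TCP) lies midway between the tips of the shut fingers; the grasp point (between the pads) lies 19 mm behind it; z points along the fingers, y is the line along which they close (so a half turn about z gives the same grasp; the last joint's range is limited). The gripper opens to 85 mm and grips with 20 to 120 N. Pads are 22 mm wide; open, the fingers measure 114 mm over their backs; the gripper's body (76 mm by 85 mm) begins 54 mm behind the grasp point. The pads swing forward as they close: fully open they stand 13 mm farther back than shut.
Start: joints at [-89.399, 21.807, 74.336, -0, 83.858, -12.336], TCP at [0.123, -0.536, 0.231] pointing down, gripper open.
Joint ranges: [-178.18, 178.18], [-50.72, 133.34], [12.68, 142.11], [-81.47, 261.47], [9.98, 163.14], [-165.26, 165.26]. Speed limits (degrees/s): [136.94, 136.94, 180, 180, 180, 180].

### API

Orientations are given as a 3x3 rotation matrix whose columns are the frame's x, y, z axes.
In Python, from rig import observe, optics, order, spotter gives the robot as it stands.
- The arm moves only by the tool move_arm, never from a script. Its argument "series" is text: rows parted by semicolons, each of 5 numbers parted by spaces: the shift along the tool's x, y, z in cm, then the turn about the tool's z in degrees, then the opening, from -1 (shut) to 1 (fully open). A call has 1 to 8 rows; each row is the pose to reach, as a shift and turn from the pose commanded when the call began, along the tool's axes at that moment; what a row does not reach only later rows make up. A row lasts 1/8 s, in which the tool goes at most 62.5 mm and 10.7 degrees, less where a joint would pass 70% of its speed; a pose out of reach is approached as far as the arm can. A call with a gripper value outside its range is refused whole. The fingers move at their own pace and stop on an object; "force" is the grip in N (left out, the last holds). Time passes only in rows, so rows that repeat a pose let the fingers close. It gives the time, the measured TCP pose, the force, the opening and the grip force at its end, in the units of the state.
- observe(): the state, without advancing time (a new reading comes with each control period).
- optics.get_image(name): name is "scene" or "top" or "wrist"; returns a dict with "pixels" (400x640x3 uint8, blue, green, red), "camera_matrix" (3x3 intrinsics, pixels), "rvec" (rotation vector, rad) and "tvec" (3), from world to camera coordinates, as OpenCV has them. Camera axes: x right, y down, z forward; pixel columns grow to the right and rows downward; lengths in m; the calibration is good to about 2 mm. A picture is of the moment at which its call begins. There is no depth.
- order.close_job(): hands the job in; it is judged then, once.
Trained networks look in the newest picture that a camera, given by its name, has taken for a name from the list of things; names that differ only in an ending like _2 or _b are one class to them, and where a whole thing is asked for, a point or a joint stands for the part that bears it (a point fixed in the world has none). Each returns a list of dicts, best first, with "score" (0 to 1); they miss things now and then, are a little off and sometimes report something else, mostly with a low value. They report only what shows in the picture. A call takes as long as a camera call.
- spotter.find_in(thing, camera): "point" ([x, y, z] in m, in world coordinates, good to about 4 mm: the middle of the surface that is visible of it).
- spotter.cut_out(thing, camera): "pixels" (400x640 bool, what is visible of it).
- spotter.mark_of(thing, camera): "point" ([x, y, z] in m, in world coordinates, good to about 4 mm: a listed point, or the origin of a listed thing).
The state is a dict: "time_s": time; "q": joint angles; "qvel": joint speeds; "joint_efforts": joint torques, N m; "position": TCP position; "tool_rot": TCP orientation; "ft_force": force on the tool from outside, world axes, zero at the start; "wrist_torque": the same for the moment, N m; "grip_width": finger opening in m; "gripper_force": force on a finger pad.
Only numpy, scipy, OpenCV 4.12 (cv2) and the standard library are available. Lean on these libraries where they do the work, as an engineer would, in place of code of your own. Each camera call takes 0.05 s, during which the arm holds its last target. There are 200 camera calls.

## Working session

There is one attempt and no reset: what is moved stays moved. The work goes in short steps, Python scripts to look and compute and a tool call to move; the robot and the scene stay as the last step left them, time stands still between calls to the robot, and variables do not carry over. Pictures are saved under pics/ and viewed, at most 14 in all, crops included, and the job is handed in when it is done.

Besides the shell and the picture viewer there is one more tool, called after "Call:" as name(argument=value, ...) on one line, values as JSON. move_arm: Moves the arm, as the interface text tells. Its arguments: {"type":"object","properties":{"series":{"type":"string"},"force":{"type":"number"}},"required":["series"]}

```bash
mkdir -p pics; cat > h.py <<'E'
import numpy as np, cv2
from rig import observe, optics, order, spotter
def save(cam,name):
    im=optics.get_image(cam); cv2.imwrite('pics/'+name,im['pixels']); return im
def marks(names,cams):
    for n in names:
        for c in cams:
            r=spotter.mark_of(n,c)
            print(n,c,[(np.round(np.array(d['point'])*1000).astype(int).tolist(),round(d['score'],2)) for d in r[:2]])
def tool(p):
    s=observe(); R=np.array(s['tool_rot']); return R.T@(np.array(p)-np.array(s['position']))*100
E
python3 - <<'E'
from h import *
s=observe(); print({k:np.round(v,3).tolist() for k,v in s.items()})
save('top','t0.png'); save('scene','s0.png')
marks(['stop_top','shaker']+[a+c for a in('pocket_','bottle_','captop_') for c in('yellow','blue','green','purple')]+['tube_rack','mouse','sharps_bin'],['top','scene'])
E
```

```text
{'time_s': 0.0, 'q': [-89.398, 21.842, 74.386, -0.0, 83.857, -12.337], 'qvel': [0.029, -0.007, 0.153, 0.014, 0.022, 0.042], 'joint_efforts': [0.0, -44.846, -23.128, -0.0, 0.005, 0.0], 'position': [0.123, -0.536, 0.231], 'tool_rot': [[0.975, 0.224, -0.0], [0.224, -0.975, 0.001], [0.0, -0.001, -1.0]], 'ft_force': [0.183, 0.428, -0.334], 'wrist_torque': [0.05, -0.019, 0.018], 'gripper_force': 0.0, 'grip_width': 0.085}
stop_top top [([477, 374, 71], 0.75), ([359, -416, -2], 0.27)]
stop_top scene [([478, 370, 0], 0.67), ([478, 371, 70], 0.47)]
shaker top [([550, -155, -1], 0.95), ([359, -417, -4], 0.68)]
shaker scene [([550, -156, 0], 0.56)]
pocket_yellow top [([493, -122, 52], 0.95)]
pocket_yellow scene [([583, -94, 53], 0.71), ([491, -121, 51], 0.68)]
pocket_blue top [([517, -218, 56], 0.79), ([437, 207, -3], 0.61)]
pocket_blue scene [([519, -215, 57], 0.86)]
pocket_green top [([582, -96, 55], 0.88), ([476, 371, 5], 0.7)]
pocket_green scene [([583, -96, 53], 0.71)]
pocket_purple top [([610, -186, 54], 0.74)]
pocket_purple scene [([604, -186, 52], 0.76), ([468, 96, 0], 0.59)]
bottle_yell
[... 356 characters left out ...]
e [([476, 369, 68], 0.69), ([476, 96, 0], 0.52)]
captop_yellow top [([593, -448, -2], 0.7), ([437, 206, 72], 0.53)]
captop_yellow scene [([436, 211, 75], 0.57), ([583, 102, -1], 0.43)]
captop_blue top [([582, 100, 81], 0.55)]
captop_blue scene [([582, 97, 72], 0.71)]
captop_green top [([592, -453, 0], 0.33)]
captop_green scene [([584, 97, 71], 0.21)]
captop_purple top [([470, 101, 74], 0.49), ([517, -216, 58], 0.48)]
captop_purple scene [([471, 104, 72], 0.69)]
tube_rack top [([726, 144, 1], 0.74)]
tube_rack scene [([728, 142, -6], 0.62), ([584, -95, 52], 0.5)]
mouse top [([358, -418, -3], 0.84)]
mouse scene []
sharps_bin top [([592, -450, 0], 0.9)]
sharps_bin scene [([590, -453, -1], 0.73)]
```

View pics/t0.png

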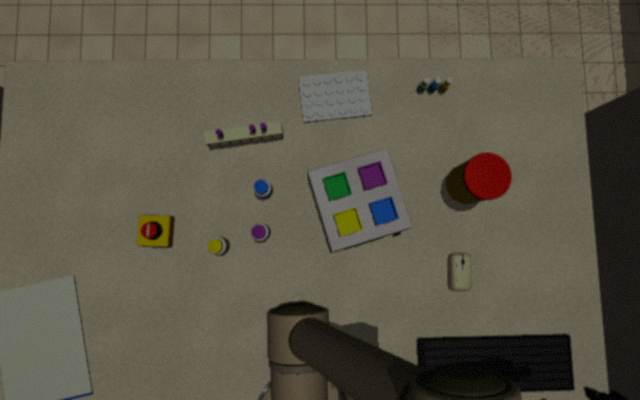

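View pics/s0.png

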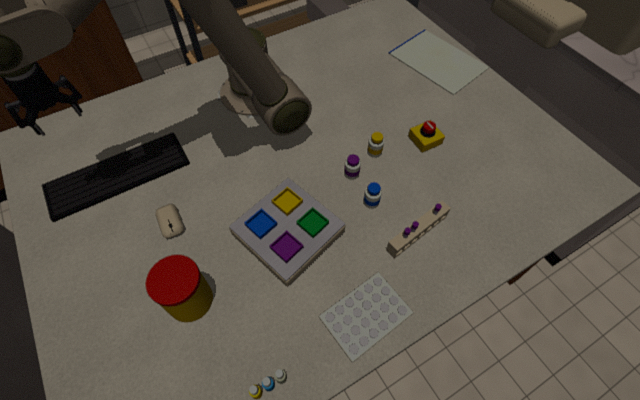

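Three bottles are upright: yellow (218,245), purple (260,232) and blue (262,188). There is no green one. The shaker is centred near (360,200) and the stop button is at (150,230). I'll go to the button first.

Call:
move_arm(series="39.4 -25.4 0 0 -1;39.4 -25.4 0 0 -1;39.4 -25.4 0 0 -1;39.4 -25.4 0 0 -1;39.4 -25.4 0 0 -1;39.4 -25.4 0 0 -1;39.4 -25.4 0 0 -1;39.4 -25.4 0 0 -1")

```text
time_s: 2.8
position: [0.4518, -0.1979, 0.2314]
tool_rot: [[0.974, 0.226, 0.0], [0.226, -0.974, 0.0], [0.0, 0.0, -1.0]]
ft_force: [0.6, -1.3, 0.3]
grip_width: -0.0002
gripper_force: 0.0
```

Call:
move_arm(series="15.5 -55.3 8 0 -1;15.5 -55.3 8 0 -1;15.5 -55.3 8 0 -1;15.5 -55.3 8 0 -1;15.5 -55.3 8 0 -1;15.5 -55.3 8 0 -1;15.5 -55.3 8 0 -1;15.5 -55.3 8 0 -1")

```text
time_s: 3.8
position: [0.4737, 0.2966, 0.1622]
tool_rot: [[0.975, 0.224, 0.001], [0.224, -0.975, 0.0], [0.001, 0.0, -1.0]]
ft_force: [0.6, 0.3, -0.2]
grip_width: 0.0004
gripper_force: 0.0
```

Call:
move_arm(series="0 0 0 0 -1;0 0 0 0 -1;0 0 0 0 -1;0 0 0 0 -1")

```text
time_s: 4.3
position: [0.4741, 0.2934, 0.1627]
tool_rot: [[0.975, 0.222, 0.001], [0.222, -0.975, 0.0], [0.001, -0.0, -1.0]]
ft_force: [0.7, 0.0, -0.1]
grip_width: -0.0001
gripper_force: 0.0
```

```bash
python3 - <<'E'
from h import *
s=observe(); print(s['position'],s['q'],s['tool_rot'])
cols=('yellow','blue','green','purple')
marks(['stop_top']+['bottle_'+c for c in cols]+['captop_'+c for c in cols]+['pocket_'+c for c in cols],['top','scene'])
marks(['stop_top'],['wrist'])
a=save('scene','s1.png')['pixels'];b=save('wrist','w1.png')['pixels']
cv2.imwrite('pics/c1.png',cv2.resize(np.vstack([a,b]),(480,600)))
E
```

```text
[0.4741274  0.29339629 0.16272893] [ 1.95851579e+01  2.58812262e+01  7.96370944e+01 -2.17610289e-03
  7.44498863e+01  9.67476394e+01] [[ 9.75001662e-01  2.22196925e-01  5.35055863e-04]
 [ 2.22196875e-01 -9.75001808e-01  1.51531778e-04]
 [ 5.55350329e-04 -2.88559951e-05 -9.99999845e-01]]
stop_top top [([477, 374, 71], 0.75), ([359, -416, -2], 0.27)]
stop_top scene [([478, 370, 0], 0.67), ([478, 371, 70], 0.47)]
bottle_yellow top [([434, 206, -2], 0.55)]
bottle_yellow scene [([436, 208, -2], 0.65), ([520, -216, 58], 0.32)]
bottle_blue top [([581, 93, -1], 0.72), ([359, -418, -5], 0.49)]
bottle_blue scene [([582, 96, 2], 0.54)]
bottle_green top [([584, -97, 54], 0.72)]
bottle_green scene []
bottle_purple top [([468, 97, -1], 0.54), ([477, 373, 71], 0.33)]
bottle_purple scene [([476, 369, 68], 0.69), ([476, 96, 0], 0.52)]
captop_yellow top [([593, -448, -2], 0.7), ([437, 206, 72], 0.53)]
captop_yellow scene [([436, 211, 75], 0.57), ([583, 102, -1], 0.43)]
captop_blue top [([582, 100, 81], 0.55)]
captop_blue scene [([582, 97, 72], 0.71)]
captop_green top [([592, -453, 0], 0.33)]
captop_green scene [([584, 97, 71], 0.21)]
captop_purple top [([470, 101, 74], 0.49), ([517, -216, 58], 0.48)]
captop_purple scene [([471, 104, 72], 0.69)]
pocket_yellow top [([493, -122, 52], 0.95)]
pocket_yellow scene [([583, -94, 53], 0.71), ([491, -121, 51], 0.68)]
pocket_blue top [([517, -218, 56], 0.79), ([437, 207, -3], 0.61)]
pocket_blue scene [([519, -215, 57], 0.86)]
pocket_green top [([582, -96, 55], 0.88), ([476, 371, 5], 0.7)]
pocket_green scene [([583, -96, 53], 0.71)]
pocket_purple top [([610, -186, 54], 0.74)]
pocket_purple scene [([604, -186, 52], 0.76), ([468, 96, 0], 0.59)]Traceback (most recent call last):
  File "<stdin>", line 5, in <module>
  File "h.py", line 8, in marks
    r=spotter.mark_of(n,c)
ValueError: no camera of that name has taken a picture
```

```bash
cat >> h.py <<'E'
def look(names,cams,fn='mark_of'):
    for c in cams: optics.get_image(c)
    marks(names,cams)
E
python3 - <<'E'
from h import *
cols=('yellow','blue','green','purple')
look(['stop_top']+['bottle_'+c for c in cols]+['captop_'+c for c in cols]+['pocket_'+c for c in cols],['top','scene'])
look(['stop_top'],['wrist'])
a=save('scene','s1.png')['pixels'];b=save('wrist','w1.png')['pixels']
cv2.imwrite('pics/c1.png',cv2.resize(np.vstack([a,b]),(480,600)))
print(tool([.477,.372,.072]))
E
```

```text
stop_top top []
stop_top scene [([477, 368, 68], 0.68), ([520, -219, 56], 0.39)]
bottle_yellow top [([438, 206, -1], 0.53)]
bottle_yellow scene [([434, 208, 1], 0.65)]
bottle_blue top [([582, 98, 1], 0.78), ([579, 99, 76], 0.17)]
bottle_blue scene [([581, 98, -1], 0.95), ([582, 97, 72], 0.55)]
bottle_green top [([517, -216, 58], 0.3)]
bottle_green scene [([491, -120, 52], 0.47)]
bottle_purple top [([468, 97, -2], 0.82)]
bottle_purple scene [([474, 99, 2], 0.79)]
captop_yellow top [([438, 207, 74], 0.59)]
captop_yellow scene [([437, 210, 75], 0.61)]
captop_blue top [([580, 98, 75], 0.66)]
captop_blue scene [([585, 97, 71], 0.72), ([476, 371, 0], 0.7)]
captop_green top []
captop_green scene []
captop_purple top [([480, 371, 2], 0.61), ([468, 101, 77], 0.51)]
captop_purple scene [([470, 104, 70], 0.42), ([605, -188, 56], 0.38)]
pocket_yellow top [([490, -122, 54], 0.8)]
pocket_yellow scene [([488, -121, 54], 0.87)]
pocket_blue top [([516, -216, 55], 0.95)]
pocket_blue scene [([522, -217, 56], 0.66), ([476, 372, -1], 0.57)]
pocket_green top [([584, -99, 53], 0.89)]
pocket_green scene [([579, -98, 54], 0.95)]
pocket_purple top [([605, -184, 56], 0.84)]
pocket_purple scene [([606, -184, 54], 0.86), ([581, -97, 52], 0.62)]
stop_top wrist [([582, 92, -1], 0.45)]
[ 2.05259842 -7.4901479   9.03511305]
```

View pics/c1.png

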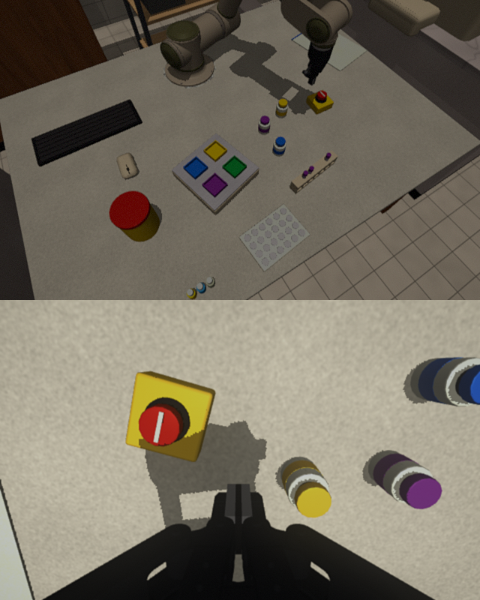

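The button is at about (160,425) in the wrist half of the picture and nothing blocks it. Next I move over it and push it down.

Call:
move_arm(series="2.05 -7.5 4 0 -1;2.05 -7.5 7 0 -1;2.05 -7.5 8 0 -1;2.05 -7.5 9 0 -1;2.05 -7.5 9.4 0 -1;2.05 -7.5 9.7 0 -1;2.05 -7.5 9.9 0 -1;2.05 -7.5 10.0 0 -1")

```text
time_s: 8.2
position: [0.4775, 0.3715, 0.0639]
tool_rot: [[0.975, 0.223, 0.002], [0.223, -0.975, 0.0], [0.002, 0.0, -1.0]]
ft_force: [-4.4, -3.4, 11.6]
grip_width: 0.0
gripper_force: 5.9
```

Call:
move_arm(series="0 0 0.2 0 -1;0 0 0.2 0 -1;0 0 0.2 0 -1")

```text
time_s: 8.57
position: [0.4776, 0.3716, 0.0637]
tool_rot: [[0.975, 0.223, 0.003], [0.223, -0.975, 0.001], [0.003, -0.0, -1.0]]
ft_force: [-6.0, -5.9, 20.0]
grip_width: 0.0004
gripper_force: 9.9
```

Call:
move_arm(series="0 0 -4 0 -1;0 0 -9 0 1;-6 6 -9 0 1;-10 11 -9 0 1;-13.7 15 -9 0 1;-13.7 15 -9 0 1;-13.7 15 -9 0 1;-13.7 15 -9 0 1")

```text
time_s: 9.57
position: [0.3781, 0.196, 0.1506]
tool_rot: [[0.975, 0.224, 0.001], [0.224, -0.975, 0.0], [0.002, -0.0, -1.0]]
ft_force: [0.3, -0.1, 0.4]
grip_width: 0.0853
gripper_force: 0.0
```

```bash
python3 - <<'E'
from h import *
b=save('wrist','w2.png'); 
look(['stop_top','captop_yellow','bottle_yellow','captop_purple','bottle_purple','bottle_blue'],['wrist','scene','top'])
look(['captop_yellow','bottle_yellow'],['wrist','top'])
print(tool([.436,.2075,.021]),observe()['position'])
E
```

```text
stop_top wrist []
stop_top scene [([476, 371, 65], 0.53)]
stop_top top [([474, 374, 65], 0.62), ([516, -214, 56], 0.32)]
captop_yellow wrist [([438, 208, 80], 0.81)]
captop_yellow scene [([477, 371, 65], 0.71), ([440, 210, 74], 0.61)]
captop_yellow top [([436, 204, 71], 0.73)]
bottle_yellow wrist [([430, 206, 4], 0.88)]
bottle_yellow scene [([432, 207, 1], 0.93), ([473, 370, 63], 0.6)]
bottle_yellow top [([435, 208, -1], 0.77), ([357, -421, -5], 0.63)]
captop_purple wrist [([466, 99, 73], 0.69)]
captop_purple scene [([473, 101, 75], 0.49), ([475, 371, 64], 0.34)]
captop_purple top [([470, 105, 75], 0.72)]
bottle_purple wrist [([471, 98, 0], 0.73)]
bottle_purple scene [([470, 96, 2], 0.8)]
bottle_purple top [([470, 100, -4], 0.84)]
bottle_blue wrist []
bottle_blue scene [([584, 98, 1], 0.91)]
bottle_blue top [([580, 94, -1], 0.71)]
captop_yellow wrist [([440, 206, 82], 0.86)]
captop_yellow top [([438, 204, 70], 0.62)]
bottle_yellow wrist [([433, 206, 2], 0.85)]
bottle_yellow top [([435, 208, 2], 0.57)]
[ 6.02316798  0.12268139 12.93492655] [0.37702351 0.19521283 0.15034988]
```

View pics/w2.png

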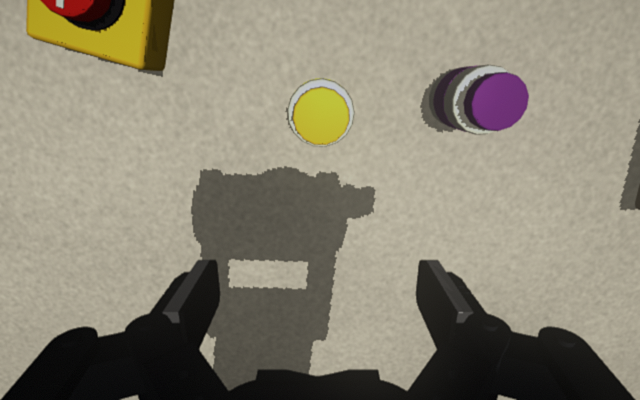

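Wrist view: the yellow cap is at (321,115) and purple at (498,100), with a clear approach to both. The stop reads z≈65 mm, so it is down. Next I grasp yellow.

Call:
move_arm(series="6 0.1 0 0 1;6 0.1 5 0 1;6 0.1 9 0 1;6 0.1 12 0 1;6 0.1 13.2 0 1;6 0.1 13.2 0 1;6 0.1 13.2 0 -1;6 0.1 13.2 0 -1", force=50)

```text
time_s: 11.98
position: [0.4362, 0.2078, 0.0193]
tool_rot: [[0.975, 0.224, 0.002], [0.224, -0.975, 0.0], [0.002, 0.0, -1.0]]
ft_force: [0.5, 1.5, 0.3]
grip_width: 0.0518
gripper_force: 0.0
```

Call:
move_arm(series="0 0 0 0 -1;0 0 0 0 -1;0 0 -2 0 -1;0 0 -6 0 -1;0 0 -12 0 -1;0 0 -16 0 -1;0 0 -16 0 -1;0 0 -16 0 -1")

```text
time_s: 12.98
position: [0.435, 0.2075, 0.1775]
tool_rot: [[0.975, 0.224, -0.002], [0.224, -0.975, -0.0], [-0.002, -0.0, -1.0]]
ft_force: [-0.5, 0.2, -3.3]
grip_width: 0.0451
gripper_force: 51.5
```

```bash
cat >> h.py <<'E'
from scipy.optimize import least_squares
def mean(n,cams,near,k=2,r=.05):
    P=[]
    for _ in range(k):
        for c in cams:
            optics.get_image(c)
            P+=[d['point'] for d in spotter.mark_of(n,c)[:3] if np.linalg.norm(np.array(d['point'])-near)<r]
    return (np.mean(P,0),np.ptp(P,0),len(P)) if P else None
E
python3 - <<'E'
from h import *
s=observe();p=s['position'];print(p,s['grip_width'],s['gripper_force'])
for n,dz in(('bottle_yellow',-.018),('captop_yellow',.055)):
  print(n,mean(n,['wrist','scene','top'],p+np.array([0,0,dz])))
G={'yellow':(.492,-.122,.053),'blue':(.518,-.217,.053),'green':(.582,-.097,.053),'purple':(.606,-.186,.053)}
M=[mean('pocket_'+c,['scene','top'],np.array(g),k=3,r=.025) for c,g in G.items()]
for m in M: print(m)
A=np.array([m[0][:2] for m in M]); L=np.array([[-1,1],[-1,-1],[1,1],[1,-1]])*.0475
f=lambda v:(v[:2]+L@np.array([[np.cos(v[2]),np.sin(v[2])],[-np.sin(v[2]),np.cos(v[2])]])-A).ravel()
r=least_squares(f,[.55,-.155,.27]);print(r.x,np.degrees(r.x[2]),r.fun*1000);print(f(r.x).reshape(4,2)+A)
E
```

```text
[0.43503648 0.20751202 0.17749193] 0.04512370008741209 51.50368094444275
bottle_yellow (array([0.43294, 0.20654, 0.15782]), array([0.0028, 0.0036, 0.0045]), 5)
captop_yellow (array([0.4374    , 0.2106    , 0.23446667]), array([0.0021, 0.0034, 0.0052]), 3)
(array([ 0.49091667, -0.12133333,  0.05291667]), array([0.0042, 0.0056, 0.0025]), 6)
(array([ 0.51821667, -0.21638333,  0.05546667]), array([0.0042, 0.0034, 0.0052]), 6)
(array([ 0.58268, -0.09756,  0.05242]), array([0.0065, 0.0054, 0.0048]), 5)
(array([ 0.60642, -0.18806,  0.05518]), array([0.0025, 0.0017, 0.008 ]), 5)
[ 0.54955833 -0.15583417  0.27501684] 15.75730410762663 [ 0.02743772 -1.68510289 -1.47406378  1.93493772 -0.30593622  0.34006228
  1.75256228 -0.58989711]
[[ 0.4909441  -0.12301844]
 [ 0.5167426  -0.2144484 ]
 [ 0.58237406 -0.09721994]
 [ 0.60817256 -0.1886499 ]]
```

Call:
move_arm(series="-0.3 5.5 0 0 -1;-0.6 11 0 0 -1;-1 17 0 0 -1;-1.3 23 0 0 -1;-1.6 29 0 0 -1;-1.94 33.5 0 0 -1;-1.94 33.5 0 0 -1;-1.94 33.5 4 0 -1")

```text
time_s: 17.58
position: [0.4931, -0.1238, 0.1398]
tool_rot: [[0.975, 0.223, 0.005], [0.223, -0.975, -0.003], [0.005, 0.004, -1.0]]
ft_force: [-0.8, 0.2, -2.6]
grip_width: 0.0448
gripper_force: 52.1
```

Call:
move_arm(series="0 0 2 0 -1;0 0 2 0 -1;0 0 2 0 -1")

```text
time_s: 17.95
position: [0.4923, -0.1229, 0.1193]
tool_rot: [[0.974, 0.224, 0.001], [0.224, -0.974, -0.001], [0.001, 0.001, -1.0]]
ft_force: [-0.7, 0.6, -1.7]
grip_width: 0.045
gripper_force: 52.0
```

```bash
python3 - <<'E'
from h import *
s=observe();p=s['position'];print(p,s['grip_width'],s['gripper_force'])
for n,dz in(('bottle_yellow',-.018),('captop_yellow',.055)):
  print(n,mean(n,['wrist','scene','top'],p+np.array([0,0,dz])))
save('wrist','w3.png'); print(tool([.491,-.123,.072]))
look(['pocket_green','pocket_blue','pocket_purple','bottle_blue','bottle_purple'],['wrist','top'])
E
```

```text
[ 0.49228792 -0.12294462  0.11930212] 0.04501414977223011 52.00675070285797
bottle_yellow (array([ 0.488975, -0.122775,  0.101275]), array([0.0035, 0.0013, 0.0017]), 4)
captop_yellow (array([ 0.493625, -0.123025,  0.175675]), array([0.0041, 0.0056, 0.0075]), 4)
[-0.07412333 -0.03199304  4.63406521]
pocket_green wrist [([580, -98, 48], 0.73)]
pocket_green top [([584, -98, 55], 0.76), ([354, -418, -2], 0.34)]
pocket_blue wrist [([514, -215, 50], 0.78)]
pocket_blue top [([516, -214, 55], 0.77), ([728, 142, 2], 0.57)]
pocket_purple wrist [([610, -189, 54], 0.69), ([488, -120, 100], 0.68)]
pocket_purple top [([607, -184, 55], 0.6)]
bottle_blue wrist []
bottle_blue top [([579, 92, -1], 0.82)]
bottle_purple wrist [([474, 103, 1], 0.6)]
bottle_purple top [([472, 97, -2], 0.87)]
```

View pics/w3.png

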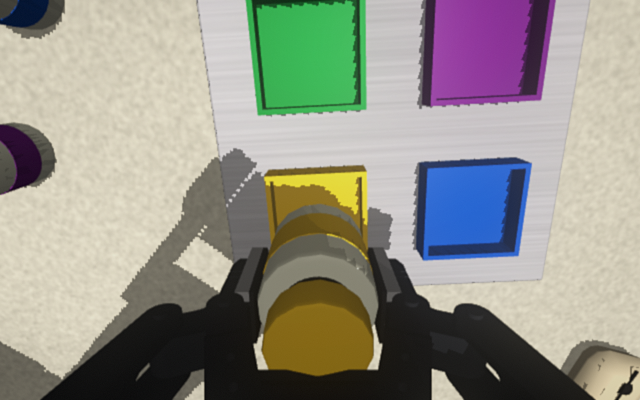

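The yellow bottle sits upright in the jaws and lines up with the yellow pocket (316,220). I lower it.

Call:
move_arm(series="-0.07 -0.03 1.5 0 -1;-0.07 -0.03 3 0 -1;-0.07 -0.03 3.6 0 -1;-0.07 -0.03 4.1 0 -1;-0.07 -0.03 4.5 0 -1;-0.07 -0.03 4.65 0 -1;-0.07 -0.03 4.65 0 -1")

```text
time_s: 20.68
position: [0.4911, -0.123, 0.0725]
tool_rot: [[0.975, 0.224, 0.0], [0.224, -0.975, -0.0], [0.0, 0.0, -1.0]]
ft_force: [-2.4, -0.6, 4.5]
grip_width: 0.0451
gripper_force: 52.5
```

Call:
move_arm(series="0 0 0 0 -0.3;0 0 0 0 1;0 0 0 0 1;0 0 -4 0 1;0 0 -9 0 1;0 0 -9 0 -1;0 0 -9 0 -1;0 0 -9 0 -1")

```text
time_s: 21.68
position: [0.4906, -0.1228, 0.1606]
tool_rot: [[0.975, 0.224, -0.002], [0.224, -0.975, 0.001], [-0.002, -0.002, -1.0]]
ft_force: [-0.3, 0.3, -0.3]
grip_width: 0.0325
gripper_force: 0.0
```

```bash
python3 - <<'E'
from h import *
print(observe()['position'],observe()['grip_width'])
t=np.array([.491,-.123,.053])
for n,dz in(('bottle_yellow',0),('captop_yellow',.077)):
  print(n,mean(n,['wrist','scene','top'],t+np.array([0,0,dz])))
print(tool([.491,-.123,.130]))
E
```

```text
[ 0.49055429 -0.12279626  0.16056503] 0.032460536128173206
bottle_yellow (array([ 0.48785 , -0.12375 ,  0.053825]), array([0.0048, 0.0025, 0.0021]), 4)
captop_yellow (array([ 0.49235 , -0.1229  ,  0.129025]), array([0.0005, 0.0032, 0.0091]), 4)
[-0.00531349 -0.00537898  3.1857335 ]
```

Call:
move_arm(series="0 0 0 0 -1;0 0 0 0 -1;0 0 2.3 0 -1;0 0 3.2 0 -1;0 0 3.5 0 -1;0 0 3.8 0 -1;0 0 4.1 0 -1;0 0 4.2 0 -1")

```text
time_s: 23.88
position: [0.4914, -0.1232, 0.1219]
tool_rot: [[0.975, 0.224, 0.002], [0.224, -0.975, -0.001], [0.001, 0.001, -1.0]]
ft_force: [-6.9, 2.3, 22.8]
grip_width: -0.0001
gripper_force: 11.7
```

Call:
move_arm(series="0 0 0.15 0 -1;0 0 0.15 0 -1;0 0 0.15 0 -1")

```text
time_s: 24.25
position: [0.4917, -0.1233, 0.1219]
tool_rot: [[0.975, 0.224, 0.004], [0.224, -0.975, -0.002], [0.003, 0.003, -1.0]]
ft_force: [-9.5, 3.4, 30.2]
grip_width: 0.0002
gripper_force: 14.8
```

Call:
move_arm(series="0 0 -3 0 -1;0 0 -5 0 1;-1 -6 -5 0 1;-2 -12 -5 0 1;-3.2 -18 -5 0 1;-3.2 -22.1 -4 0 1;-3.2 -22.1 -3 0 1;-3.2 -22.1 -3 0 1")

```text
time_s: 25.25
position: [0.4106, 0.0848, 0.1482]
tool_rot: [[0.975, 0.224, -0.001], [0.224, -0.975, -0.0], [-0.001, 0.0, -1.0]]
ft_force: [-0.7, -0.4, 0.4]
grip_width: 0.0853
gripper_force: 0.0
```

```bash
python3 - <<'E'
from h import *
print(observe()['position'],observe()['grip_width'])
t=np.array([.470,.099,0])
for n,dz in(('bottle_purple',0),('captop_purple',.077)):
  print(n,mean(n,['wrist','scene','top'],t+np.array([0,0,dz])))
marks(['bottle_yellow','captop_yellow','bottle_blue','stop_top'],['scene','top'])
print(tool([.470,.099,.018]))
E
```

```text
[0.4105548  0.08483815 0.14817082] 0.08533305645156894
bottle_purple (array([ 4.706e-01,  9.912e-02, -4.200e-04]), array([0.0029, 0.0037, 0.0068]), 5)
captop_purple (array([0.46951667, 0.10151667, 0.07331667]), array([0.0049, 0.0047, 0.0028]), 6)
bottle_yellow scene [([489, -123, 53], 0.8), ([594, -450, -5], 0.2)]
bottle_yellow top [([489, -126, 50], 0.68)]
captop_yellow scene [([492, -118, 122], 0.51), ([519, -217, 57], 0.27)]
captop_yellow top [([491, -125, 120], 0.58), ([516, -216, 54], 0.27)]
bottle_blue scene [([582, 97, -3], 0.61)]
bottle_blue top [([580, 93, -1], 0.8)]
stop_top scene [([478, 366, 62], 0.49)]
stop_top top [([475, 377, 63], 0.48)]
[ 6.11846817e+00 -7.71341353e-03  1.30332311e+01]
```

Call:
move_arm(series="6.1 -0.1 0 0 1;6.1 -0.1 5 0 1;6.1 -0.1 9 0 1;6.1 -0.1 12 0 1;6.1 -0.1 13 0 1;6.1 -0.1 13 0 1;6.1 -0.1 13 0 -1;6.1 -0.1 13 0 -1", force=50)

```text
time_s: 27.85
position: [0.4701, 0.0998, 0.0193]
tool_rot: [[0.975, 0.224, 0.002], [0.224, -0.975, -0.0], [0.002, 0.0, -1.0]]
ft_force: [-0.2, -0.4, 0.4]
grip_width: 0.0517
gripper_force: 0.0
```

Call:
move_arm(series="0 0 0 0 -1;0 0 0 0 -1;0 0 -2 0 -1;0 0 -6 0 -1;0 0 -12 0 -1;0 0 -16 0 -1;0 0 -16 0 -1;0 0 -16 0 -1")

```text
time_s: 28.85
position: [0.4689, 0.0999, 0.1775]
tool_rot: [[0.975, 0.224, -0.002], [0.224, -0.975, 0.0], [-0.002, -0.0, -1.0]]
ft_force: [0.3, -0.2, -2.1]
grip_width: 0.0449
gripper_force: 51.4
```

```bash
python3 - <<'E'
from h import *
s=observe();p=s['position'];print(p,s['grip_width'],s['gripper_force'])
print(tool([.607,-.188,p[2]]))
for n,dz in(('bottle_purple',-.018),('captop_purple',.055)):
  print(n,mean(n,['wrist','scene','top'],p+np.array([0,0,dz])))
E
```

```text
[0.4689309  0.09985707 0.17750225] 0.044927468372771895 51.41406834125519
[ 7.01182321e+00  3.11461312e+01 -2.37805269e-02]
bottle_purple (array([0.47156667, 0.09833333, 0.15826667]), array([0.0026, 0.0018, 0.0046]), 3)
captop_purple (array([0.468875, 0.10065 , 0.230775]), array([0.0029, 0.0036, 0.0031]), 4)
```

Call:
move_arm(series="1.3 5.5 0 0 -1;2.5 11 0 0 -1;3.8 17 0 0 -1;5.2 23 0 0 -1;6.5 28 0 0 -1;7 31.1 0 0 -1;7 31.1 0 0 -1;7 31.1 2 0 -1")

```text
time_s: 31.05
position: [0.6079, -0.1874, 0.1592]
tool_rot: [[0.975, 0.224, 0.002], [0.224, -0.975, -0.001], [0.002, 0.001, -1.0]]
ft_force: [-0.0, 0.1, -1.1]
grip_width: 0.0448
gripper_force: 51.8
```

Call:
move_arm(series="0 0 2 0 -1;0 0 4 0 -1;0 0 4 0 -1;0 0 4 0 -1")

```text
time_s: 31.55
position: [0.6078, -0.1872, 0.1194]
tool_rot: [[0.974, 0.224, 0.001], [0.224, -0.974, -0.001], [0.001, 0.001, -1.0]]
ft_force: [-0.0, 0.5, -0.5]
grip_width: 0.045
gripper_force: 51.8
```

```bash
python3 - <<'E'
from h import *
s=observe();p=s['position'];print(p,s['grip_width'],s['gripper_force'])
print(tool([.607,-.188,.0725]))
for n,dz in(('bottle_purple',-.018),('captop_purple',.055)):
  print(n,mean(n,['wrist','scene','top'],p+np.array([0,0,dz])))
save('wrist','w4.png'); save('scene','s4.png')
E
```

```text
[ 0.60777585 -0.18724456  0.1193836 ] 0.045027364847703436 51.79362773895264
[-0.09746269  0.05241464  4.68830476]
bottle_purple (array([ 0.609775, -0.1886  ,  0.100925]), array([0.0024, 0.0023, 0.0025]), 4)
captop_purple (array([ 0.6066 , -0.18705,  0.17145]), array([0.0043, 0.0032, 0.0017]), 4)
```

View pics/w4.png

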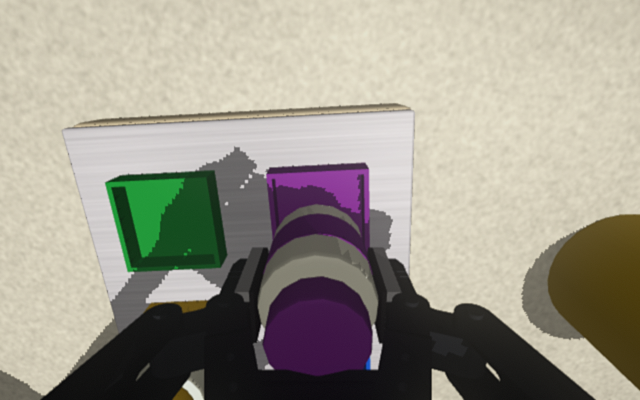

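The purple bottle is centred over the purple pocket (319,200). I lower it.

Call:
move_arm(series="-0.08 0.05 1.5 0 -1;-0.08 0.05 3 0 -1;-0.08 0.05 3.6 0 -1;-0.08 0.05 4.1 0 -1;-0.08 0.05 4.5 0 -1;-0.08 0.05 4.65 0 -1;-0.08 0.05 4.65 0 -1")

```text
time_s: 33.72
position: [0.6069, -0.1883, 0.0725]
tool_rot: [[0.975, 0.224, 0.001], [0.224, -0.975, -0.0], [0.0, 0.0, -1.0]]
ft_force: [-2.4, 0.6, 2.6]
grip_width: 0.0451
gripper_force: 52.0
```

Call:
move_arm(series="0 0 0 0 -0.3;0 0 0 0 1;0 0 0 0 1;0 0 -4 0 1;0 0 -9 0 1;0 0 -9 0 -1;0 0 -9 0 -1;0 0 -9 0 -1")

```text
time_s: 34.72
position: [0.6063, -0.188, 0.1603]
tool_rot: [[0.975, 0.224, -0.002], [0.224, -0.975, 0.001], [-0.002, -0.002, -1.0]]
ft_force: [0.4, 0.1, -0.8]
grip_width: 0.0322
gripper_force: 0.0
```

```bash
python3 - <<'E'
from h import *
print(observe()['position'],observe()['grip_width'])
t=np.array([.607,-.188,.053])
for n,dz in(('bottle_purple',0),('captop_purple',.077)):
  print(n,mean(n,['wrist','scene','top'],t+np.array([0,0,dz])))
print(tool([.607,-.188,.130]))
E
```

```text
[ 0.60634244 -0.18804256  0.16033547] 0.03224076877711792
bottle_purple (array([ 0.60828333, -0.1904    ,  0.05313333]), array([0.0052, 0.0046, 0.0056]), 6)
captop_purple (array([ 0.60541667, -0.18798333,  0.12616667]), array([0.0046, 0.0026, 0.0046]), 6)
[ 0.02416582 -0.02189706  3.18327116]
```

Call:
move_arm(series="0 0 0 0 -1;0 0 0 0 -1;0 0 2.3 0 -1;0 0 3.2 0 -1;0 0 3.5 0 -1;0 0 3.8 0 -1;0 0 4.1 0 -1;0 0 4.2 0 -1")

```text
time_s: 36.92
position: [0.6073, -0.1885, 0.1221]
tool_rot: [[0.975, 0.224, 0.002], [0.224, -0.975, -0.001], [0.002, 0.002, -1.0]]
ft_force: [-4.1, 1.2, 14.7]
grip_width: -0.0001
gripper_force: 7.0
```

Call:
move_arm(series="0 0 0.15 0 -1;0 0 0.15 0 -1;0 0 0.15 0 -1")

```text
time_s: 37.3
position: [0.6075, -0.1886, 0.122]
tool_rot: [[0.975, 0.224, 0.004], [0.224, -0.975, -0.002], [0.003, 0.003, -1.0]]
ft_force: [-6.0, 2.1, 18.3]
grip_width: -0.0003
gripper_force: 9.1
```

Call:
move_arm(series="0 0 -3 0 -1;0 0 -5 0 1;-1 -6 -5 0 1;-1.5 -12 -5 0 1;-2.1 -18 -5 0 1;-2.1 -24 -4 0 1;-2.1 -28.4 -3 0 1;-2.1 -28.4 -3 0 1")

```text
time_s: 38.3
position: [0.5219, 0.0863, 0.1485]
tool_rot: [[0.974, 0.228, -0.0], [0.228, -0.974, 0.0], [-0.0, -0.0, -1.0]]
ft_force: [-0.3, -0.9, -0.1]
grip_width: 0.0858
gripper_force: 0.0
```

```bash
python3 - <<'E'
from h import *
print(observe()['position'],observe()['grip_width'])
t=np.array([.581,.097,0])
for n,dz in(('bottle_blue',0),('captop_blue',.077)):
  print(n,mean(n,['wrist','scene','top'],t+np.array([0,0,dz])))
marks(['bottle_yellow','captop_yellow','bottle_purple','captop_purple'],['scene','top'])
print(tool([.581,.097,.018]))
E
```

```text
[0.52187567 0.08633928 0.14849543] 0.08577410844430192
bottle_blue (array([ 0.583775,  0.096275, -0.0029  ]), array([0.0007, 0.0039, 0.0051]), 4)
captop_blue (array([0.58265 , 0.095275, 0.0735  ]), array([0.0033, 0.0029, 0.0072]), 4)
bottle_yellow scene [([488, -123, 55], 0.65), ([730, 146, -4], 0.23)]
bottle_yellow top [([489, -126, 53], 0.69), ([492, -122, 117], 0.59)]
captop_yellow scene [([493, -119, 120], 0.5), ([585, 98, 0], 0.46)]
captop_yellow top [([492, -126, 116], 0.55)]
bottle_purple scene [([610, -190, 54], 0.63), ([549, -153, 2], 0.59)]
bottle_purple top [([606, -189, 51], 0.56)]
captop_purple scene [([609, -189, 122], 0.6)]
captop_purple top [([606, -190, 123], 0.69)]
[ 5.97265516  0.02148648 13.03460126]
```

Call:
move_arm(series="6.1 0.1 0 0 1;6.1 0.1 5 0 1;6.1 0.1 9 0 1;6.1 0.1 12 0 1;6.1 0.1 13 0 1;6.1 0.1 13 0 1;6.1 0.1 13 0 -1;6.1 0.1 13 0 -1", force=50)

```text
time_s: 40.9
position: [0.5829, 0.0965, 0.0194]
tool_rot: [[0.975, 0.224, 0.002], [0.224, -0.975, -0.0], [0.002, 0.0, -1.0]]
ft_force: [0.2, 0.8, -0.3]
grip_width: 0.0515
gripper_force: 0.0
```

Call:
move_arm(series="0 0 0 0 -1;0 0 0 0 -1;0 0 -2 0 -1;0 0 -6 0 -1;0 0 -12 0 -1;0 0 -16 0 -1;0 0 -16 0 -1;0 0 -16 0 -1")

```text
time_s: 41.9
position: [0.5817, 0.0965, 0.1771]
tool_rot: [[0.975, 0.224, -0.002], [0.224, -0.975, 0.0], [-0.002, -0.001, -1.0]]
ft_force: [-0.3, 0.3, -2.9]
grip_width: 0.0447
gripper_force: 51.6
```

```bash
python3 - <<'E'
from h import *
s=observe();p=s['position'];print(p,s['grip_width'],s['gripper_force'])
print(tool([.517,-.2155,p[2]]))
for n,dz in(('bottle_blue',-.018),('captop_blue',.055)):
  print(n,mean(n,['wrist','scene','top'],p+np.array([0,0,dz])))
E
```

```text
[0.58170839 0.09653361 0.17710241] 0.044728063496946274 51.55776858329773
[-1.32923032e+01  2.89626659e+01  1.21985901e-02]
bottle_blue (array([0.583     , 0.09636667, 0.1547    ]), array([0.0011, 0.0059, 0.0044]), 3)
captop_blue (array([0.5823    , 0.0975    , 0.23553333]), array([0.0008, 0.0055, 0.0049]), 3)
```

Call:
move_arm(series="-2.3 5 0 0 -1;-4.6 10 0 0 -1;-7 15 0 0 -1;-9.2 20 0 0 -1;-11.5 25 0 0 -1;-13.3 29 0 0 -1;-13.3 29 0 0 -1;-13.3 29 2 0 -1")

```text
time_s: 44.1
position: [0.5183, -0.2162, 0.1593]
tool_rot: [[0.975, 0.223, 0.003], [0.223, -0.975, -0.002], [0.002, 0.002, -1.0]]
ft_force: [0.7, -0.2, -2.4]
grip_width: 0.0447
gripper_force: 52.1
```

Call:
move_arm(series="0 0 2 0 -1;0 0 4 0 -1;0 0 4 0 -1;0 0 4 0 -1")

```text
time_s: 44.6
position: [0.5182, -0.2157, 0.1192]
tool_rot: [[0.974, 0.224, 0.001], [0.224, -0.974, -0.001], [0.001, 0.001, -1.0]]
ft_force: [-0.3, -0.4, -1.6]
grip_width: 0.0447
gripper_force: 52.0
```

```bash
python3 - <<'E'
from h import *
s=observe();p=s['position'];print(p,s['grip_width'],s['gripper_force'])
print(tool([.517,-.2155,.0725]))
for n,dz in(('bottle_blue',-.018),('captop_blue',.055)):
  print(n,mean(n,['wrist','scene','top'],p+np.array([0,0,dz])))
save('wrist','w5.png')
E
```

```text
[ 0.51823072 -0.21566775  0.11920296] 0.04468819439812709 51.97964608669281
[-0.12039738 -0.04804533  4.67014912]
bottle_blue (array([ 0.518125, -0.214975,  0.09815 ]), array([0.0039, 0.0044, 0.0036]), 4)
captop_blue (array([ 0.518675, -0.21545 ,  0.173925]), array([0.0048, 0.0061, 0.0073]), 4)
```

View pics/w5.png

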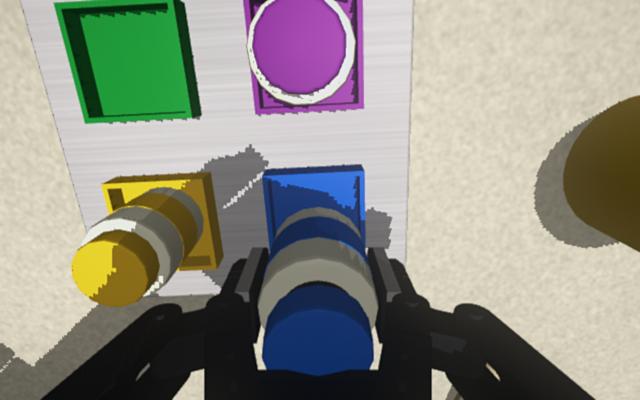

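Call:
move_arm(series="-0.1 -0.1 1.5 0 -1;-0.1 -0.1 3 0 -1;-0.1 -0.1 3.6 0 -1;-0.1 -0.1 4.1 0 -1;-0.1 -0.1 4.5 0 -1;-0.1 -0.1 4.65 0 -1;-0.1 -0.1 4.65 0 -1")

```text
time_s: 46.72
position: [0.5166, -0.2152, 0.0726]
tool_rot: [[0.975, 0.224, 0.001], [0.224, -0.975, -0.0], [0.0, 0.001, -1.0]]
ft_force: [-3.9, 0.4, 4.8]
grip_width: 0.0446
gripper_force: 52.6
```

Call:
move_arm(series="0 0 0 0 -0.3;0 0 0 0 1;0 0 0 0 1;0 0 -4 0 1;0 0 -9 0 1;0 0 -9 0 -1;0 0 -9 0 -1;0 0 -9 0 -1")

```text
time_s: 47.72
position: [0.5161, -0.2149, 0.1605]
tool_rot: [[0.975, 0.224, -0.002], [0.224, -0.975, 0.001], [-0.002, -0.002, -1.0]]
ft_force: [-0.6, 0.2, 0.7]
grip_width: 0.0324
gripper_force: 0.0
```

```bash
python3 - <<'E'
from h import *
print(observe()['position'],observe()['grip_width'])
t=np.array([.517,-.2155,.053])
for n,dz in(('bottle_blue',0),('captop_blue',.077)):
  print(n,mean(n,['wrist','scene','top'],t+np.array([0,0,dz])))
print(tool([.517,-.2155,.130]))
E
```

```text
[ 0.51611509 -0.21489762  0.16054478] 0.032420842875685085
bottle_blue (array([ 0.51606, -0.21472,  0.0524 ]), array([0.0048, 0.0085, 0.0065]), 5)
captop_blue (array([ 0.51685 , -0.214725,  0.126975]), array([0.0018, 0.005 , 0.0062]), 4)
[0.03744836 0.04293404 3.1859682 ]
```

Call:
move_arm(series="0 0 0 0 -1;0 0 0 0 -1;0 0 2.3 0 -1;0 0 3.2 0 -1;0 0 3.5 0 -1;0 0 3.8 0 -1;0 0 4.1 0 -1;0 0 4.2 0 -1")

```text
time_s: 49.92
position: [0.5169, -0.2153, 0.122]
tool_rot: [[0.975, 0.224, 0.002], [0.224, -0.975, -0.001], [0.001, 0.002, -1.0]]
ft_force: [-5.9, 3.4, 20.5]
grip_width: 0.0004
gripper_force: 9.7
```

Call:
move_arm(series="0 0 0.15 0 -1;0 0 0.15 0 -1;0 0 0.15 0 -1")

```text
time_s: 50.3
position: [0.5172, -0.2155, 0.122]
tool_rot: [[0.975, 0.224, 0.004], [0.224, -0.975, -0.003], [0.003, 0.003, -1.0]]
ft_force: [-6.8, 3.3, 24.2]
grip_width: -0.0002
gripper_force: 12.3
```

Call:
move_arm(series="0 0 -3 0 -1;0 0 -6 0 -1;-4 -4 -6 0 -1;-10 -4 -6 0 -1;-10 -4 -6 0 -1")

```text
time_s: 50.92
position: [0.4078, -0.1985, 0.1791]
tool_rot: [[0.975, 0.222, -0.0], [0.222, -0.975, -0.0], [-0.0, 0.0, -1.0]]
ft_force: [1.0, -0.3, 0.3]
grip_width: -0.0003
gripper_force: 0.0
```

```bash
python3 - <<'E'
from h import *
print(observe()['position'],observe()['q'],tool([.476,.371,.11]))
look(['stop_top']+[a+c for c in('yellow','blue','purple','green') for a in('bottle_','captop_')],['scene','top'])
a=save('top','t6.png')['pixels'];b=save('scene','s6.png')['pixels'];c=save('wrist','w6.png')['pixels']
cv2.imwrite('pics/c6.png',np.vstack([np.hstack([cv2.resize(a[120:270,120:420],(400,200)),cv2.resize(b[80:300,200:500],(400,293))[:200]]),cv2.resize(c,(640,400))[:, :].repeat(1,0) if 0 else cv2.copyMakeBorder(c,0,0,0,160,cv2.BORDER_CONSTANT)]))
E
```

```text
[ 0.40779148 -0.19849308  0.17907854] [-4.09595414e+01  1.51313755e+01  9.39459905e+01 -1.85174971e-02
  7.09224081e+01  3.62355551e+01] [ 19.28039644 -54.02051358   6.89322472]
stop_top scene [([476, 369, 66], 0.69)]
stop_top top [([609, -188, 55], 0.66), ([515, -216, 50], 0.53)]
bottle_yellow scene [([491, -123, 52], 0.97)]
bottle_yellow top [([488, -124, 53], 0.78)]
captop_yellow scene [([492, -123, 120], 0.65)]
captop_yellow top [([491, -126, 118], 0.66)]
bottle_blue scene [([515, -212, 55], 0.95), ([475, 368, 67], 0.5)]
bottle_blue top [([514, -213, 53], 0.69)]
captop_blue scene [([485, -126, 51], 0.68), ([518, -212, 117], 0.47)]
captop_blue top [([513, -212, 125], 0.5)]
bottle_purple scene [([610, -191, 54], 0.62)]
bottle_purple top [([607, -191, 48], 0.82)]
captop_purple scene [([609, -186, 122], 0.57)]
captop_purple top []
bottle_green scene [([587, -454, 0], 0.45)]
bottle_green top []
captop_green scene []
captop_green top [([584, -95, 57], 0.5)]
```

View pics/c6.png

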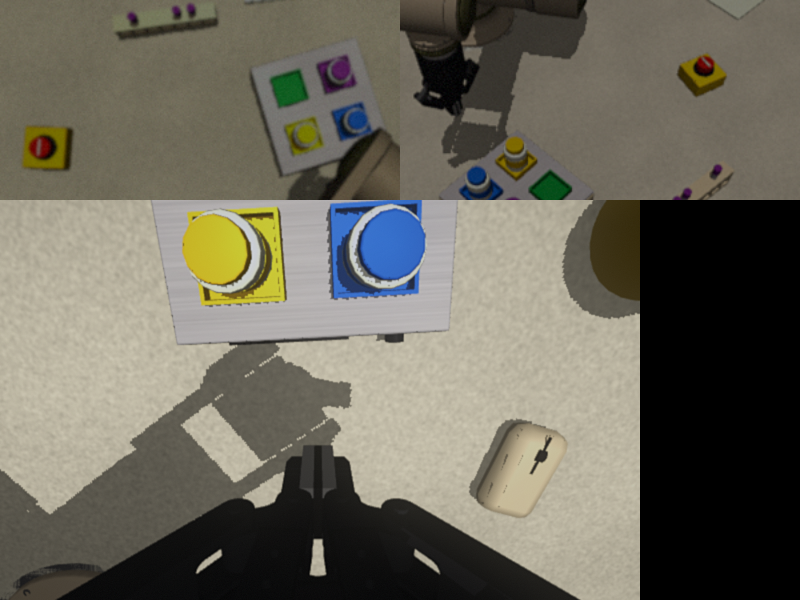

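All three bottles are seated with their stoppers home, and the button still reads down. Next I travel to the button, turning the tool back first to leave twist range.

Call:
move_arm(series="2 -5.5 0 0 -1;4 -11 0 0 -1;6 -16.5 0 0 -1;8 -22 0 0 1;10 -27.5 0 0 1;11.5 -32 0 0 1;11.5 -32 0 0 1")

```text
time_s: 52.95
position: [0.4503, 0.1416, 0.1782]
tool_rot: [[0.974, 0.228, 0.0], [0.228, -0.974, 0.0], [0.0, -0.0, -1.0]]
ft_force: [-0.3, -0.8, -0.5]
grip_width: 0.0724
gripper_force: 0.0
```

Call:
move_arm(series="2 -5.5 0 -9 1;4 -11 0 -18 1;6 -16.5 0 -27 1;7.8 -22 0 -36 1;7.8 -22 0 -45 1;7.8 -22 3 -45 1;7.8 -22 3 -45 1;7.8 -22 3 -45 1")

```text
time_s: 53.95
position: [0.478, 0.3705, 0.1493]
tool_rot: [[0.532, 0.847, 0.001], [0.847, -0.532, 0.0], [0.001, 0.001, -1.0]]
ft_force: [0.0, -0.6, -0.6]
grip_width: 0.0852
gripper_force: 0.0
```

```bash
python3 - <<'E'
from h import *
s=observe();print(s['position'],s['q'],s['tool_rot'])
m=mean('stop_top',['scene','top','wrist'],np.array([.477,.371,.064]));print(m)
print(tool([.477,.371,.04]))
save('wrist','w7.png')
E
```

```text
[0.47800931 0.37047463 0.14929349] [ 2.65761142e+01  3.10222986e+01  7.27557989e+01 -5.55110585e-03
  7.61624383e+01  5.86969748e+01] [[ 5.31686979e-01  8.46940384e-01  9.70276105e-04]
 [ 8.46940526e-01 -5.31687503e-01  3.80185015e-04]
 [ 8.37877723e-04  6.19626733e-04 -9.99999457e-01]]
(array([0.47628333, 0.37121667, 0.0639    ]), array([0.003 , 0.0079, 0.0051]), 6)
[-0.01369005 -0.02823467 10.8380334 ]
```

View pics/w7.png

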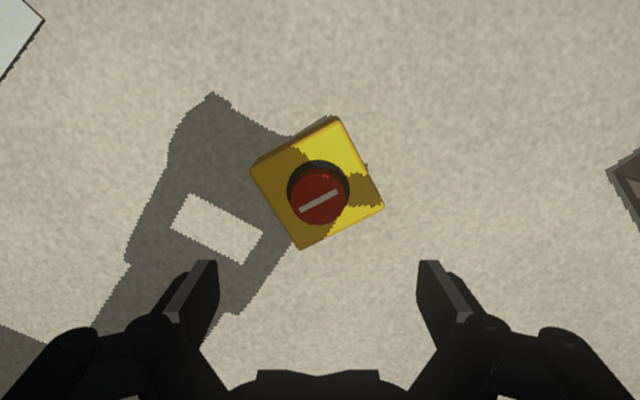

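Call:
move_arm(series="0 0 5 0 1;0 0 8.5 0 1;0 0 10.3 0 1;0 0 10.7 0 1;0 0 10.7 0 1;0 0 10.7 0 -1;0 0 10.7 0 -1;0 0 10.7 0 -1", force=30)

```text
time_s: 55.6
position: [0.4775, 0.3711, 0.042]
tool_rot: [[0.531, 0.847, 0.001], [0.847, -0.531, 0.001], [0.001, 0.0, -1.0]]
ft_force: [-0.3, -1.4, 3.0]
grip_width: 0.0388
gripper_force: 29.8
```

Call:
move_arm(series="0 0 0 0 -1;0 0 0 0 -1;0 0 0 0 -1")

```text
time_s: 55.98
position: [0.4775, 0.3711, 0.042]
tool_rot: [[0.531, 0.847, 0.001], [0.847, -0.531, 0.0], [0.001, 0.0, -1.0]]
ft_force: [-1.2, -0.1, 4.9]
grip_width: 0.0388
gripper_force: 29.9
```

Call:
move_arm(series="0 0 -0.08 8 -1;0 0 -0.17 16 -1;0 0 -0.25 24 -1;0 0 -0.33 32 -1;0 0 -0.42 40 -1;0 0 -0.5 48 -1;0 0 -0.58 56 -1;0 0 -0.62 60 -1")

```text
time_s: 56.98
position: [0.477, 0.372, 0.0476]
tool_rot: [[0.999, -0.039, -0.0], [-0.039, -0.999, 0.002], [-0.0, -0.002, -1.0]]
ft_force: [-1.8, 5.9, 0.5]
grip_width: 0.0389
gripper_force: 30.2
```

Call:
move_arm(series="0 0 0 2 -1;0 0 0 4 -1;0 0 0 4 -1;0 0 0 4 -1")

```text
time_s: 57.48
position: [0.4763, 0.3721, 0.0477]
tool_rot: [[0.995, -0.103, -0.001], [-0.103, -0.995, 0.002], [-0.001, -0.001, -1.0]]
ft_force: [-5.0, 5.7, 2.3]
grip_width: 0.0389
gripper_force: 30.4
```

```bash
python3 - <<'E'
from h import *
s=observe();print(s['position'],s['q'],s['wrist_torque'],s['ft_force'],s['grip_width'])
E
```

```text
[0.47627576 0.37211895 0.04766461] [2.67442969e+01 3.75092994e+01 7.94819331e+01 1.20438935e-01
 6.30299023e+01 1.22619922e+02] [0.98946721 0.75984285 0.92833828] [-4.95012881  5.68902006  2.29066299] 0.03889916589777416
```

Call:
move_arm(series="0 0 0 0 0;0 0 0 0 1;0 0 0 0 1;0 0 -4 0 1;0 0 -8 0 1;0 0 -10.2 0 1;0 0 -10.2 0 1")

```text
time_s: 58.35
position: [0.478, 0.3711, 0.1509]
tool_rot: [[0.994, -0.106, 0.003], [-0.106, -0.994, 0.001], [0.003, -0.002, -1.0]]
ft_force: [-0.5, -0.1, 0.2]
grip_width: 0.0857
gripper_force: 0.0
```

```bash
python3 - <<'E'
from h import *
s=observe();print(s['position'],s['tool_rot'][0])
print(mean('stop_top',['scene','top','wrist'],np.array([.477,.371,.068])))
for n in ('captop_yellow','captop_purple','captop_blue','bottle_yellow','bottle_purple','bottle_blue'): marks([n],['scene','top'])
c=save('wrist','w8.png')['pixels'];b=cv2.imread('pics/w7.png')
def ang(im,R):
    m=cv2.inRange(im[100:300,220:420],(110,110,110),(255,255,255)); 
    return
save('scene','s8.png')
E
```

```text
[0.4779562  0.37113266 0.15094154] [ 0.99438474 -0.10578024  0.00308777]
(array([0.47685   , 0.37238333, 0.07083333]), array([0.0045, 0.0085, 0.0044]), 6)
captop_yellow scene [([493, -122, 118], 0.6)]
captop_yellow top [([492, -125, 121], 0.45)]
captop_purple scene [([607, -190, 124], 0.51)]
captop_purple top [([606, -190, 125], 0.65)]
captop_blue scene [([514, -216, 118], 0.75)]
captop_blue top []
bottle_yellow scene [([490, -126, 53], 0.58)]
bottle_yellow top [([485, -126, 52], 0.62)]
bottle_purple scene [([608, -192, 53], 0.61)]
bottle_purple top [([606, -192, 51], 0.68)]
bottle_blue scene [([515, -214, 53], 0.56)]
bottle_blue top [([512, -217, 51], 0.67), ([608, -190, 53], 0.44)]
```

View pics/w8.png

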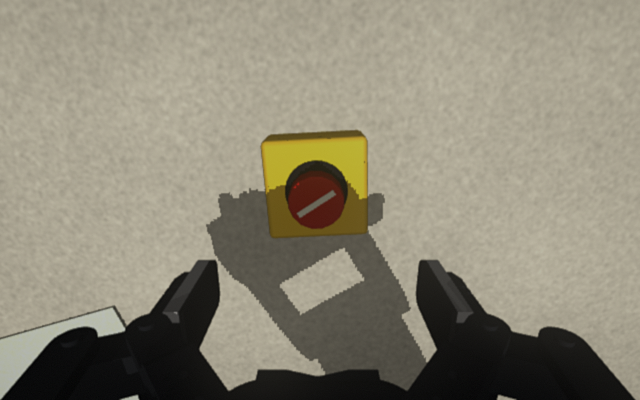

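View pics/s8.png

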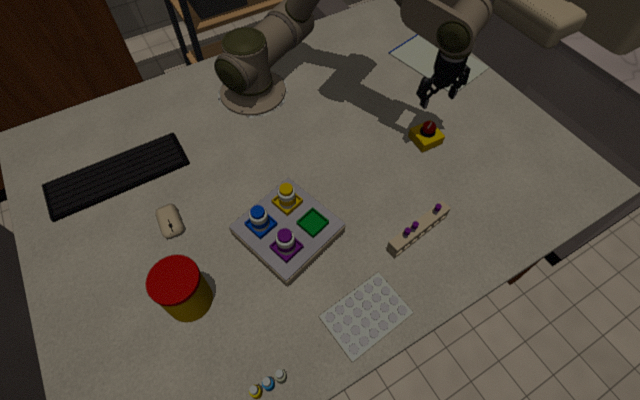

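The button reads up at z≈70.8 mm. I'll measure the stripe angle to confirm the turn.

```bash
python3 - <<'E'
from h import *
for f,c,yaw in(('pics/w7.png',(319,197),57.9),('pics/w8.png',(317,200),-6.07)):
    im=cv2.imread(f); x,y=c; p=im[y-24:y+24,x-24:x+24]
    m=(p[:,:,1].astype(int)>70)&(p[:,:,0].astype(int)>60)
    mm=np.zeros(m.shape,np.uint8);cv2.circle(mm,(24,24),23,1,-1)
    n,l,st,ce=cv2.connectedComponentsWithStats((m&(mm>0)).astype(np.uint8)); k=1+np.argmax(st[1:,4])
    r=cv2.minAreaRect(np.argwhere(l==k)[:,::-1].astype(np.float32)); v=np.argwhere(l==k)[:,::-1]-ce[k]; w,V=np.linalg.eigh(v.T@v.astype(float)); d=V[:,1]
    print(st[k],r,np.degrees(np.arctan2(-d[1],d[0]))%180,yaw)
E
```

```text
[  4  16  39  23 233] ((23.19483757019043, 27.32651138305664), (5.652448654174805, 41.12789535522461), 62.35402297973633) 27.57482662400011 57.9
[  5  14  38  27 224] ((23.447654724121094, 27.140796661376953), (5.407575607299805, 41.09757614135742), 57.2647705078125) 32.6741848156521 -6.07
```

The head turned 58.9° (1.03 rad), which is its end stop, so I hand in.

```bash
python3 -c "
from h import *
print(order.close_job())"
```

```text
the job is handed in; nothing more can be done
None
```

I pushed the stop button down first, stood the yellow, purple and blue bottles in their pockets with stoppers fully home (green was absent), twisted the button fully up (1.03 rad) and handed the job in; no verdict came back.

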